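# Fit the crank on the spice mill

## Robot

A 6-joint arm with a two-finger parallel gripper is mounted at the origin on the work surface. World frame = base frame: x ahead of the robot, y to its left, z up, the work surface at z = 0. Lengths are in m, angles in degrees, forces in N, time in s.
With the tool pointing down it reaches from about 0.35 to 0.875 m from the base axis. Payload 4.2 kg.
Tool frame: the origin (TCP) lies at the very end of the fingers, on their centre line; the grasp point (between the pads) lies behind it (r.grip_point_offset is the z of the grasp point in the tool frame, in m); z points along the fingers, y is the direction in which the jaws open and shut (so a half turn about z gives the same grasp; the last joint's range is limited). The gripper opens to 87 mm and grips with 3 to 60 N. Pads are 19 mm wide; open, the fingers measure 117 mm over their backs; the gripper's body (75 mm by 190 mm) begins 51 mm behind the grasp point.
Start: joints at [91.135, 22.042, 0.453, 0, -68.411, -14.817], TCP at [0.148, 0.607, 0.223] pointing down, gripper open.
Joint ranges: [-179.83, 179.83], [-69.29, 118.12], [-61.27, 80.66], [-181.25, 117.63], [-171.15, -9.14], [-177.46, 177.46]. Speed limits (degrees/s): [159.86, 159.86, 180, 180, 180, 180].

## Interface

Orientations are given as a 3x3 rotation matrix whose columns are the frame's x, y, z axes.
In Python, from station import r, capture, workorder gives the robot as it stands. The module is installed in compiled form; this text tells all that it offers.
- The arm moves only by the shell command python3 -m crank 'ROWS'. ROWS is JSON, a list of rows, each an object with "delta_rot": the turn, a rotation vector about the tool's x, y, z in rad, a list of three; "linear": the shift along the tool's x, y, z in m, a list of three; "gripper": the opening in per cent of the stroke, from 0 (shut) to 100 (fully open). A call has 1 to 10 rows; each row shifts and turns the commanded pose from where the row before left it, along the tool's axes as they then stand; what a row does not reach is not made up. A row lasts 1/8 s, in which the tool goes at most 62.5 mm and 10.7 degrees, less where a joint would pass 70% of its speed; a pose out of reach is approached as far as the arm can. A call is refused whole if a number of a shift passes 0.0625 or a number of a turn 0.188, either way. A call with a gripper value outside its range is refused whole. The fingers move at their own pace and stop on an object; the grip force is fixed at half the most. Time passes only in rows, so rows that do not move let the fingers close. It gives the time, the measured TCP pose, the force and the opening at its end, in the units of the state.
- r.sense(): the state, without advancing time (a new reading comes with each control period).
- capture(name): name is "side" or "top"; returns a dict with "img" (480x640x3 uint8, blue, green, red), "fx", "fy", "cx", "cy" (pixels), "world_from_camera" (4x4, takes a point from camera to world coordinates). Camera axes: x right, y down, z forward; pixel columns grow to the right and rows downward; lengths in m; the calibration is good to about 2 mm. A picture is of the moment at which its call begins. There is no depth.
- workorder.finish_job(): hands the job in, once; it reports no verdict.
The state is a dict: "time_s": time; "joints": joint angles; "joint_velocities": joint speeds; "effort": joint torques, N m; "tcp_pos": TCP position; "ee_rot": TCP orientation; "wrist_force": force on the tool from outside, world axes, zero at the start; "moment": the same for the moment, N m; "gripper_width": opening from 0.0 (shut) to 1.0 (fully open).
Only numpy, scipy, OpenCV 4.12 (cv2) and the standard library are available. Lean on these libraries where they do the work, as an engineer would, in place of code of your own. Each camera call takes 0.05 s, during which the arm holds its last target.

## Task

Fit the crank on the spice mill: pick it up, turn it until its cross-shaped bore matches the ribs of the mill's shaft, and slide it fully home, gently, without forcing it. Then turn the crank so that its arm points out over the mill's spout, and let go. Leave the spice jars where they stand.

Things in the scene. Friction and masses are not known exactly. Their poses are not given: they have to be found in the camera images.
- crank: Loose mill crank, about 0.26 kg, lying flat on the worktop, bore upright. Steel hub 30 x 30 mm, 40 mm tall, sides along its x and y. Flat arm 16 mm wide, 7 mm thick, level with the hub's underside, runs along +x to 108 mm from the bore's axis, with an upright wooden knob at its end. Origin: bore axis at the hub's underside; z up along the bore, x along the arm to the knob.
- crank_bore (a point): Centre of the bore's upper mouth, in the hub's top face, 40 mm above its underside. The bore is a cross that goes right through the hub: two crossing slots, each 7 mm wide and 18.2 mm long, along the crank's x and y. Axes as the crank's.
- crank_knob (a point): Middle of the crank's wooden knob (24 mm in diameter, 38 mm tall, upright), 94 mm from the bore's axis along the arm and 26 mm above the hub's underside.
- mill: Spice mill, fixed to the worktop, with a spout on its +x side. Base 120 mm across, body 80 mm, steel cap 86 mm (top at 108 mm), above it a steel collar 32 mm in diameter up to 122 mm, from which the upright shaft rises. The shaft turns without end against about 0.06 N m of friction: light rubbing does not turn it, the fitted crank does, and it stays where it is left. Origin: centre of the underside.
- mill_seat (a point): Centre of the collar's flat top, 122 mm above the worktop, on the shaft's axis. The hub's underside rests on it when fully home. z up, +x points out over the spout. Axes are the mill's own: they do not turn with the shaft. The collar is cushioned: it holds firm up to 4 N, then gives about 1 mm for each 2 N, 3 mm at most, and is solid after that.
- mill_shaft (a point): Rib tops on the shaft's axis, 16 mm above mill_seat. Below: ribs in a cross, two crossing bars 4.5 mm wide, 16 mm long, whose angle varies and is not reported (axes here are the mill's). Above: round domed pilot, 8.8 mm thick, 11 mm tall, enters the bore at any turn. Ribs enter only in line with the slots (every 90 deg, about 8 deg play either way). Sprung: yields 8 mm down at 2 to 6 N, then solid.
- jar0: Spice jar, glass, 44 x 44 mm and 72 mm tall with a round steel cap, standing near the work. Origin: centre of its underside.
- jar1: Another such jar. Origin: centre of its underside.
- jar2: Another such jar. Origin: centre of its underside.
Mind the look-alikes: they are no part of the job. Several things look just like the crank: the one meant starts nearest to the robot's base. Of the things shaped like the mill, the steel one is meant.

How it is judged (in metres and radians):
On the way, in this order (a step that is already met when the one before it is completed fails the run):
1. the crank is lifted clear of the worktop (height (world z) of crank above 0.06 m), for 0.1 s.
2. the crank's hub is fully home on the collar, the ribs in its bore (horizontal distance between crank and mill_seat below 0.004 m and z of crank in the frame of mill_seat below 0.003 m and angle between crank's own z axis and vertical below 0.08 rad), for 0.2 s.
At the end, for the whole second after the job is handed in: The crank stands upright (within 0.08 rad) on the shaft with its hub's underside within 3 mm of the collar's top and its bore within 4 mm of the shaft's axis, its arm pointing over the spout (knob at least 90 mm out along the spout's direction, that is within about 15 degrees), at rest and let go (all of step 2 and z of crank in the frame of mill_seat above -0.003 m and x of crank_knob in the frame of mill_seat above 0.09 m and linear speed of crank below 0.01 m/s and angular speed of crank below 0.1 rad/s); the robot touches nothing.
It fails at once if the crank is forced on the mill with more than 25 N (contact force between crank and mill above 25 N).
It fails at once if a spice jar is moved more than 25 mm (distance of any of jar0, jar1, jar2 from where it was at the start of the episode above 0.025 m).
It fails at once if a spice jar is tipped over (angle between any of jar0, jar1, jar2's own z axis and vertical above 0.5 rad).
It also fails if it takes over 61 s, if anything falls off the work surface, if the arm or the gripper's body presses on something with over 40 N, if the wrist force passes 120 N, or if a joint passes its speed limit or range.

## Working session

There is one attempt and no reset: what is moved stays moved. The work goes in short steps, Python scripts to look and compute and a shell command to move; the robot and the scene stay as the last step left them, time stands still between calls to the robot, and variables do not carry over. Pictures are saved under pics/ and viewed, and the job is handed in when it is done.

```bash
mkdir -p pics; python3 - <<'E'
from station import r,capture
import cv2,numpy as np
for n in("side","top"):
    c=capture(n);cv2.imwrite(f"pics/{n}0.png",c["img"]);print(n,c["fx"],c["fy"],c["cx"],c["cy"]);print(np.round(c["world_from_camera"],4).tolist())
s=r.sense();print(s,r.grip_point_offset)
E
```

```text
side 453.4892859285859 453.4892859285859 316.27739973720173 239.0217536208016
[[0.9614, -0.2044, 0.1843, 0.3556], [-0.2747, -0.6706, 0.6891, -0.6172], [-0.0173, -0.7131, -0.7008, 0.8395], [0.0, 0.0, 0.0, 1.0]]
top 524.159032047339 524.159032047339 317.14185085724256 232.8619934690469
[[-0.0188, -0.9887, 0.1487, 0.4103], [-0.9998, 0.0187, -0.0017, 0.0825], [-0.0011, -0.1487, -0.9889, 1.1972], [0.0, 0.0, 0.0, 1.0]]
{'time_s': 0.1, 'joints': array([ 9.11348856e+01,  2.20855903e+01,  3.87870803e-01, -2.26989163e-02,
       -6.84123401e+01, -1.48175764e+01]), 'joint_velocities': array([-0.10098213, -0.02832638,  0.14813586,  0.09016907,  0.06486538,
       -0.11008051]), 'effort': array([ 4.00443460e-04, -3.91687775e+01,  1.87936181e+01,  4.23185080e+00,
        1.34781579e-02, -6.96725442e-05]), 'tcp_pos': array([0.14769877, 0.60674406, 0.22158564]), 'ee_rot': array([[ 9.71586074e-01, -2.36686271e-01, -3.30264249e-04],
       [-2.36686463e-01, -9.71584171e-01, -1.92779311e-03],
       [ 1.35402646e-04,  1.95118602e-03, -9.99998087e-01]]), 'wrist_force': array([-0.99990044, -0.34590245,  0.28098813]), 'moment': array([-0.07165069, -0.01360263, -0.01998128]), 'gripper_width': 1.0024688064071736} -0.0187
```

View pics/side0.png

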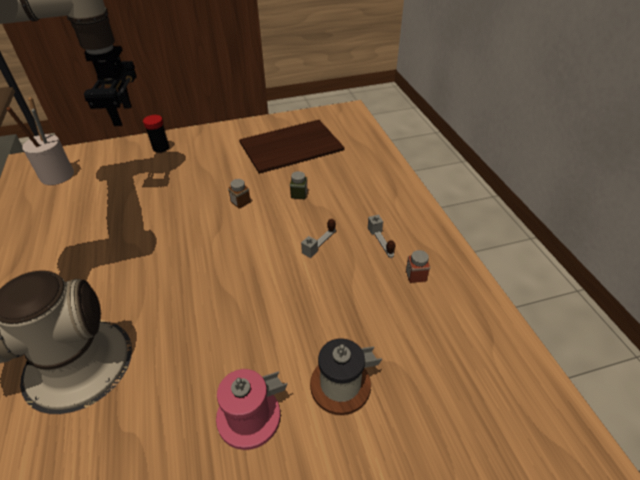

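View pics/top0.png

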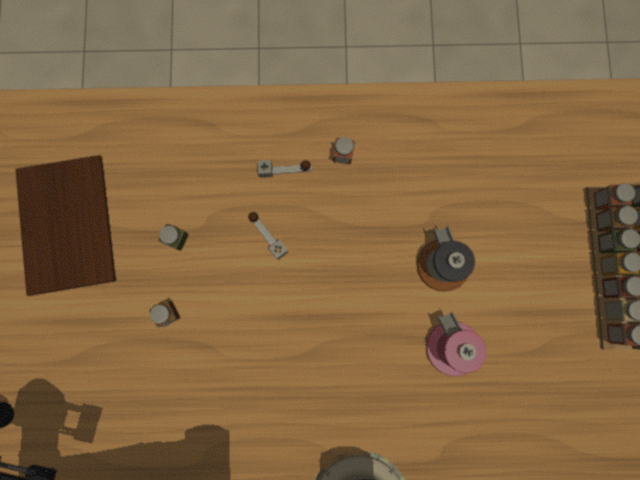

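The top view shows the nearer crank with its hub at about (278,248) and knob at (253,217). The steel mill (dark cap, grey body) is at about (455,260), the pink one at (465,350), and there are three loose jars. Next I zoom in and measure.

```bash
cat > h.py <<'E'
import numpy as np,cv2
from station import r,capture
def ray(c,u,v):
    T=c["world_from_camera"];d=T[:3,:3]@np.array([(u-c["cx"])/c["fx"],(v-c["cy"])/c["fy"],1]);return T[:3,3],d
def onz(c,u,v,z):
    o,d=ray(c,u,v);return o+d*(z-o[2])/d[2]
def proj(c,p):
    T=c["world_from_camera"];q=T[:3,:3].T@(np.asarray(p)-T[:3,3]);return c["fx"]*q[0]/q[2]+c["cx"],c["fy"]*q[1]/q[2]+c["cy"]
def tri(c1,p1,c2,p2):
    o1,d1=ray(c1,*p1);o2,d2=ray(c2,*p2)
    A=np.stack([d1,-d2],1);t=np.linalg.lstsq(A,o2-o1,rcond=None)[0]
    a=o1+d1*t[0];b=o2+d2*t[1];return (a+b)/2,np.linalg.norm(a-b)
def crop(c,u,v,h,name,s=8):
    im=c["img"][v-h:v+h,u-h:u+h];cv2.imwrite(name,cv2.resize(im,None,fx=s,fy=s,interpolation=cv2.INTER_CUBIC))
E
python3 - <<'E'
from h import *
t=capture("top");s=capture("side")
ims=[]
for c,u,v in((t,268,235),(t,450,260),(s,320,238),(s,345,372)):
    h=36;im=c["img"][v-h:v+h,u-h:u+h];ims.append(cv2.resize(im,(290,290),interpolation=cv2.INTER_CUBIC))
cv2.imwrite("pics/z1.png",np.vstack([np.hstack(ims[:2]),np.hstack(ims[2:])]))
E
```

```text
(no output)
```

View pics/z1.png

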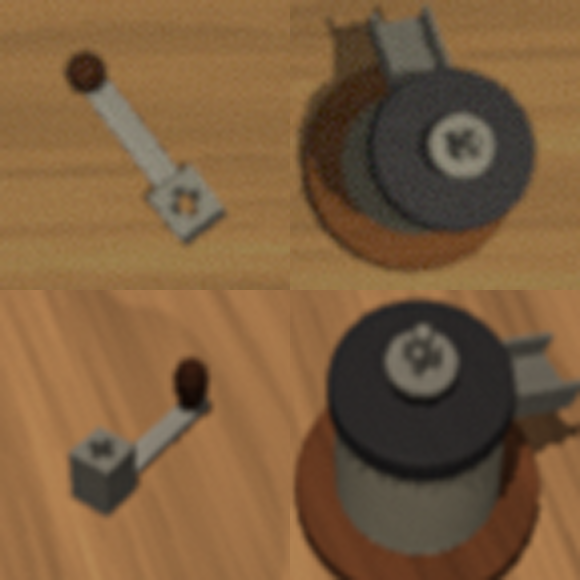

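The crops show the crank's hub with its bore clear. The mill's light collar is at about top (457,260), with the ribs as a faint cross in it. I'll measure with masks.

```bash
python3 - <<'E'
from h import *
C={n:capture(n) for n in("top","side")}
t,s=C["top"],C["side"]
def comp(c,m,u,v):
    n,l,st,ce=cv2.connectedComponentsWithStats(m.astype(np.uint8));
    d=[np.hypot(*(ce[i]-(u,v))) if i and st[i,4]>15 else 1e9 for i in range(n)];i=int(np.argmin(d));return (l==i).astype(np.uint8),st[i],ce[i]
def box(m,u,v,h):
    k=np.zeros(m.shape,bool);k[v-h:v+h,u-h:u+h]=1;return m&k
# collar
P={}
for c,n,u,v in((t,"top",457,260),(s,"side",342,353)):
    g=c["img"].max(2);hsv=cv2.cvtColor(c["img"],cv2.COLOR_BGR2HSV)
    m,st,ce=comp(c,box(g>100,u,v,14),u,v)
    cn=max(cv2.findContours(m,cv2.RETR_EXTERNAL,cv2.CHAIN_APPROX_NONE)[0],key=len)
    e=cv2.fitEllipse(cn);P[n]=e[0];print(n,"collar",e,onz(c,*e[0],.122))
    # cap: dark
# crank
g=t["img"];hsv=cv2.cvtColor(g,cv2.COLOR_BGR2HSV)
m=box((hsv[...,1]<70)&(hsv[...,2]>90),268,235,36)
m,st,ce=comp(t,m,272,240);print("steel",st,ce)
cn=max(cv2.findContours(m,cv2.RETR_EXTERNAL,cv2.CHAIN_APPROX_NONE)[0],key=len)
mh=cv2.morphologyEx(cv2.morphologyEx(m,cv2.MORPH_CLOSE,np.ones((5,5))),cv2.MORPH_OPEN,cv2.getStructuringElement(cv2.MORPH_ELLIPSE,(9,9)))
hc=max(cv2.findContours(mh,cv2.RETR_EXTERNAL,cv2.CHAIN_APPROX_NONE)[0],key=len)
r_=cv2.minAreaRect(hc);print("hub",r_,onz(t,*r_[0],.04))
k,st,ce=comp(t,box(g.max(2)<85,268,235,36),253,217);print("knob",st,ce,onz(t,*ce,.045))
b=onz(t,278.2,249.6,.04);print("bore",b)
kk=onz(t,*ce,.045)
for o in (b,onz(t,*r_[0],.04)):
    d=kk-o;print(np.hypot(*d[:2]),np.degrees(np.arctan2(d[1],d[0])))
# spout dir guess & jars
print("spout",onz(t,437,228,.06))
for u,v in((173,235),(160,313),(344,146)):print("jar",onz(t,u,v,.072))
ims=[cv2.resize(c["img"][v-14:v+14,u-14:u+14],(390,390),interpolation=cv2.INTER_CUBIC) for c,u,v in((t,457,260),(s,342,353))]
cv2.imwrite("pics/z2.png",cv2.convertScaleAbs(np.hstack(ims),alpha=1.4))
print("far mills",onz(t,465,350,.122))
E
```

```text
top collar ((456.28228759765625, 259.7325744628906), (14.734386444091797, 15.215526580810547), 141.06488037109375) [ 0.51068659 -0.20459452  0.122     ]
side collar ((341.1131286621094, 353.14727783203125), (13.550389289855957, 15.137892723083496), 95.47370910644531) [ 0.50663863 -0.20578804  0.122     ]
steel [254 219  33  39 337] [270.21364985 239.36498516]Traceback (most recent call last):
  File "<stdin>", line 23, in <module>
ValueError: max() iterable argument is empty
```

```bash
python3 - <<'E'
from h import *
t,s=capture("top"),capture("side")
def box(m,u,v,h):
    k=np.zeros(m.shape,bool);k[v-h:v+h,u-h:u+h]=1;return m&k
g=t["img"];hsv=cv2.cvtColor(g,cv2.COLOR_BGR2HSV)
m=box((hsv[...,1]<70)&(hsv[...,2]>90),268,235,36)
m=cv2.morphologyEx(m.astype(np.uint8),cv2.MORPH_CLOSE,np.ones((3,3)))
ys,xs=np.nonzero(m)
# hub pixels: lower part
f=cv2.findContours(m,cv2.RETR_EXTERNAL,cv2.CHAIN_APPROX_NONE)[0];c0=max(f,key=len)[:,0]
hubm=cv2.morphologyEx(m,cv2.MORPH_OPEN,np.ones((6,6)))
print(m.sum(),hubm.sum())
hc=c0[np.hypot(*(c0-[278,249]).T)<12.5];r_=cv2.minAreaRect(hc);print("hub",r_,onz(t,*r_[0],.04))
km=box(g.max(2)<90,254,217,9);ys,xs=np.nonzero(km);ce=(xs.mean(),ys.mean());kk=onz(t,*ce,.045);print("knob",km.sum(),ce,kk)
for o in (onz(t,278.2,249.6,.04),onz(t,*r_[0],.04)):
    d=kk-o;print(o,np.hypot(*d[:2]),np.degrees(np.arctan2(d[1],d[0])))
vs=lambda u,v,z:proj(s,onz(t,u,v,z))
print("bore in side predicted",vs(278.2,249.6,.04))
for u,v in((173,235),(160,313),(344,146)):print("jar",onz(t,u,v,.072))
ims=[cv2.resize(c["img"][v-14:v+14,u-14:u+14],(390,390),interpolation=cv2.INTER_CUBIC) for c,u,v in((t,457,260),(s,342,353))]
cv2.imwrite("pics/z2.png",cv2.convertScaleAbs(np.hstack(ims),alpha=1.4))
E
```

```text
350 84
hub ((276.1400146484375, 247.02001953125), (18.200000762939453, 13.000000953674316), 53.13010025024414) [0.55423564 0.17224314 0.04      ]
knob 76 (np.float64(252.8815789473684), np.float64(216.6578947368421)) [0.62289773 0.22331251 0.045     ]
[0.54837521 0.16770739 0.04      ] 0.09298136167424853 36.72853037249357
[0.55423564 0.17224314 0.04      ] 0.0855719712686208 36.641071270760285
bore in side predicted (np.float64(309.7071323429878), np.float64(240.78073668047205))
jar [0.58075554 0.39337496 0.072     ]
jar [0.41385215 0.41726636 0.072     ]
jar [0.77390192 0.0170991  0.072     ]
```

View pics/z2.png

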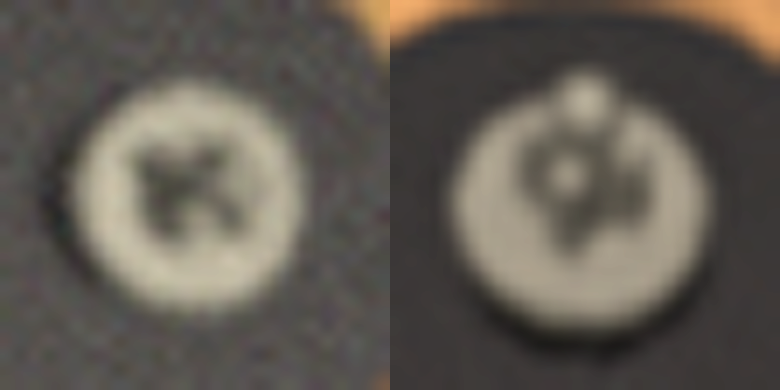

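```bash
python3 - <<'E'
from h import *
t,s=capture("top"),capture("side")
a,e1=tri(t,(435.1,227),s,(373,347));b,e2=tri(t,(448.3,226.5),s,(380.5,359.6));print(a,e1,b,e2)
for m in ([.5107,-.2046,.122],[.5087,-.205,.122]):
    for p in(a,b,(a+b)/2):
        d=p-m;print(np.degrees(np.arctan2(d[1],d[0])),end=" ")
    print()
M=np.array([.5095,-.205,0])
for z in(.122,.138,.149):
    print(z,proj(t,M+[0,0,z]),proj(s,M+[0,0,z]), [ (np.array(proj(c,M+[0,0,z]))-np.array(o)+14)*390/28 for c,o in((t,(457,260)),(s,(342,353)))])
# cap edges centre, dark mask
for c,u,v in((t,455,261),(s,342,360)):
    m=((c["img"].max(2)<80)).astype(np.uint8);k=np.zeros_like(m);k[v-30:v+30,u-30:u+30]=1;m=cv2.morphologyEx(m*k,cv2.MORPH_OPEN,np.ones((3,3)))
    cn=max(cv2.findContours(m,cv2.RETR_EXTERNAL,cv2.CHAIN_APPROX_NONE)[0],key=len);e=cv2.fitEllipse(cn);print("cap",e,onz(c,*e[0],.108))
E
```

```text
[ 0.58597405 -0.17735959  0.06379617] 0.005774488483475271 [ 0.58831296 -0.20686017  0.06292292] 0.0024915234051486905
19.894334580935034 -1.6680388761845089 9.279572213445029 
19.68178798870335 -1.3384795791472472 9.33165404584607 
0.122 (np.float64(456.5128227846631), np.float64(260.30347495710527)) (np.float64(342.490141930515), np.float64(352.3781458763302)) [array([188.21431736, 199.22697262]), array([201.82697689, 186.33846042])]
0.138 (np.float64(458.5793658686441), np.float64(259.5382947690029)) (np.float64(342.6995834080631), np.float64(347.52402029816744)) [array([216.99831031, 188.56910571]), array([204.74419747, 118.72742558])]
0.149 (np.float64(460.03618151947444), np.float64(258.99887873535056)) (np.float64(342.84699557554404), np.float64(344.1075185570685)) [array([237.28967116, 181.05581096]), array([206.79743837,  71.14043704])]
cap ((447.22283935546875, 259.3471374511719), (43.5195198059082, 52.67930221557617), 116.94744110107422) [ 0.51315535 -0.18950067  0.108     ]
cap ((343.8967590332031, 363.2544860839844), (47.36178970336914, 55.02703094482422), 110.6049575805664) [ 0.50793573 -0.21880098  0.108     ]
```

```bash
python3 - <<'E'
from h import *
t,s=capture("top"),capture("side")
ims=[cv2.resize(c["img"][v-20:v+20,u-20:u+20],(400,400),interpolation=cv2.INTER_CUBIC) for c,u,v in((t,441,236),(s,370,360))]
cv2.imwrite("pics/z3.png",cv2.convertScaleAbs(np.hstack(ims),alpha=1.4))
E
```

```text
(no output)
```

View pics/z3.png

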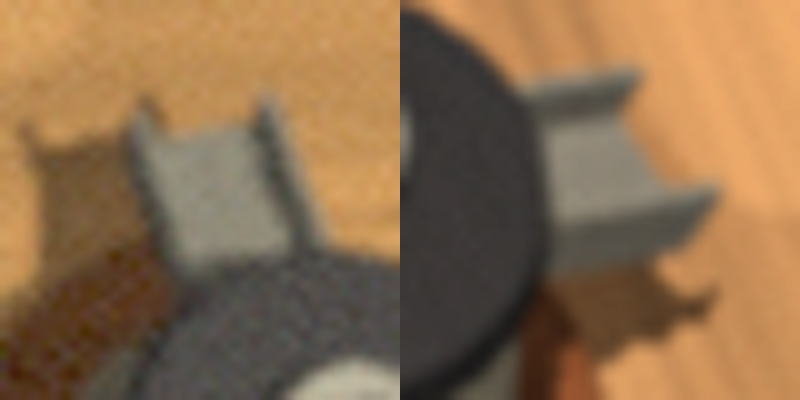

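```bash
python3 - <<'E'
from h import *
t,s=capture("top"),capture("side")
a,e1=tri(t,(435,226.5),s,(374,347));b,e2=tri(t,(447.8,225.5),s,(382,359));print(a,e1,b,e2)
m=np.array([.5095,-.205,0])
# edge dirs at various slopes
for z0,z1 in((.067,.067),(.075,.067),(.06,.06)):
  p=onz(t,435,226.5,z1);q=onz(t,448,225.5,z1);p2=onz(t,421+17.5,216+27,z0);q2=onz(t,421+32,216+24,z0)
  for u,v in((p,p2),(q,q2)):
    d=u-v;print("top edge",np.degrees(np.arctan2(d[1],d[0])))
  c=(p+q)/2-m;print("c",(p+q)/2,np.degrees(np.arctan2(c[1],c[0])))
  p=onz(s,374,347,z1);q=onz(s,382,359,z1);c=(p+q)/2-m;print("side",(p+q)/2,np.degrees(np.arctan2(c[1],c[0])));d=p-q;print("tip",np.degrees(np.arctan2(d[1],d[0]))-90)
E
```

```text
[ 0.58763721 -0.17745975  0.06302621] 0.004916092972699722 [ 0.59116991 -0.20614474  0.06237317] 0.0014294197656993027
top edge 8.90115516262284
top edge 15.78453239385463
c [ 0.59029639 -0.19131489  0.067     ] 9.613390210213659
side [ 0.58649274 -0.19405553  0.067     ] 8.090354517098808
tip 9.970929034256343
top edge 5.839035787576091
top edge 11.87919704828268
c [ 0.59029639 -0.19131489  0.067     ] 9.613390210213659
side [ 0.58649274 -0.19405553  0.067     ] 8.090354517098808
tip 9.970929034256343
top edge 8.90115516262282
top edge 15.784532393854569
c [ 0.59141115 -0.19301076  0.06      ] 8.32718413245109
side [ 0.58858496 -0.19022104  0.06      ] 10.585026423608483
tip 9.9709290342565
```

```bash
python3 - <<'E'
from h import *
ims=[]
for n,u,v in(("top",457,260),("side",342,352)):
    I=np.mean([capture(n)["img"].astype(float) for _ in range(5)],0).astype(np.uint8)
    z=cv2.resize(I[v-10:v+10,u-10:u+10],(400,400),interpolation=cv2.INTER_LANCZOS4);ims.append(z)
z=np.hstack(ims).astype(float);cv2.imwrite("pics/z4.png",np.clip((z-40)*1.5,0,255).astype(np.uint8))
E
```

```text
(no output)
```

View pics/z4.png

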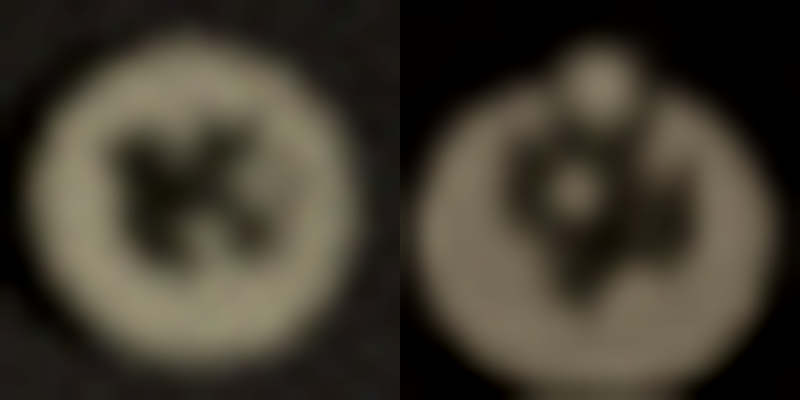

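Side view: the pilot tip is bright at (600,80) in the crop, and one rib end is bright at (575,190). That puts the ribs roughly at 50–64° (mod 90), and I will confirm it by feel. The spout points at about 9.5°. I'll move over the crank first.

```bash
python3 -m crank '[{"linear":[0.0493,0.0332,0],"delta_rot":[0,0,0],"gripper":100},{"linear":[0.0493,0.0332,0],"delta_rot":[0,0,0],"gripper":100},{"linear":[0.0493,0.0332,0],"delta_rot":[0,0,0],"gripper":100},{"linear":[0.0493,0.0332,0],"delta_rot":[0,0,0],"gripper":100},{"linear":[0.0493,0.0332,0],"delta_rot":[0,0,0],"gripper":100},{"linear":[0.0493,0.0332,0],"delta_rot":[0,0,0],"gripper":100},{"linear":[0.0493,0.0332,0],"delta_rot":[0,0,0],"gripper":100},{"linear":[0.0493,0.0332,0],"delta_rot":[0,0,0],"gripper":100},{"linear":[0.0493,0.0332,0],"delta_rot":[0,0,0],"gripper":100},{"linear":[0.0493,0.0332,0],"delta_rot":[0,0,0],"gripper":100}]'
python3 -m crank '[{"linear":[0,0,0],"delta_rot":[0,0,0.1862],"gripper":100},{"linear":[0,0,0],"delta_rot":[0,0,0.1862],"gripper":100},{"linear":[0,0,0],"delta_rot":[0,0,0.1862],"gripper":100},{"linear":[0,0,0],"delta_rot":[0,0,0.1862],"gripper":100},{"linear":[0,0,0],"delta_rot":[0,0,0.1862],"gripper":100},{"linear":[0,0,0],"delta_rot":[0,0,0.1862],"gripper":100},{"linear":[0,0,0],"delta_rot":[0,0,0.1862],"gripper":100},{"linear":[0,0,0],"delta_rot":[0,0,0.1862],"gripper":100},{"linear":[0,0,0],"delta_rot":[0,0,0.1862],"gripper":100},{"linear":[0,0,0],"delta_rot":[0,0,0.1862],"gripper":100}]'
python3 -m crank '[{"linear":[0,0,0],"delta_rot":[0,0,0.1862],"gripper":100},{"linear":[0,0,0],"delta_rot":[0,0,0.1862],"gripper":100},{"linear":[0,0,0],"delta_rot":[0,0,0],"gripper":100},{"linear":[0,0,0],"delta_rot":[0,0,0],"gripper":100}]'
cat > st.py <<'E'
from h import *
s=r.sense();R=s["ee_rot"];print("t%.2f"%s["time_s"],"tcp",s["tcp_pos"].round(4),"yaw %.2f"%np.degrees(np.arctan2(R[1,0],R[0,0])),"tilt",R[:,2].round(4),"F",s["wrist_force"].round(2),"M",s["moment"].round(3),"w %.3f"%s["gripper_width"],"j",s["joints"].round(1))
E
python3 st.py
```

```text
time_s: 2.45
tcp_pos: [0.5495, 0.1665, 0.2229]
ee_rot: [[0.972, -0.236, 0.001], [-0.236, -0.972, 0.0], [0.001, -0.001, -1.0]]
wrist_force: [0.7, 0.0, 1.5]
gripper_width: 0.997
time_s: 3.7
tcp_pos: [0.5483, 0.1681, 0.2226]
ee_rot: [[-0.511, -0.86, 0.0], [-0.86, 0.511, 0.0], [-0.0, -0.0, -1.0]]
wrist_force: [-0.6, 0.3, 0.1]
gripper_width: 1.001
time_s: 4.2
tcp_pos: [0.5483, 0.168, 0.2226]
ee_rot: [[-0.783, -0.622, 0.0], [-0.622, 0.783, -0.0], [-0.0, -0.0, -1.0]]
wrist_force: [0.0, -0.4, 0.8]
gripper_width: 1.0
t4.20 tcp [0.5483 0.168  0.2226] yaw -141.55 tilt [ 1.e-04 -0.e+00 -1.e+00] F [ 0.03 -0.45  0.85] M [ 0.074 -0.184  0.025] w 1.000 j [ 33.2  17.   -7.    0.  -66.  -84.8]
```

```bash
python3 -m crank '[{"linear":[0,0,0.05],"delta_rot":[0,0,0.03],"gripper":100},{"linear":[0,0,0.05],"delta_rot":[0,0,0],"gripper":100},{"linear":[0,0,0.045],"delta_rot":[0,0,0],"gripper":100},{"linear":[0,0,0],"delta_rot":[0,0,0],"gripper":100},{"linear":[0,0,0],"delta_rot":[0,0,0],"gripper":100}]'
python3 st.py; python3 - <<'E'
from h import *
a=capture("side")["img"][195:285,260:350];b=capture("top")["img"][190:280,225:315]
cv2.imwrite("pics/p1.png",cv2.resize(np.hstack([b,a]),None,fx=4.4,fy=4.4,interpolation=cv2.INTER_CUBIC))
E
```

```text
time_s: 4.82
tcp_pos: [0.5497, 0.1687, 0.0793]
ee_rot: [[-0.802, -0.597, 0.003], [-0.597, 0.802, 0.001], [-0.003, -0.001, -1.0]]
wrist_force: [0.7, 0.6, 0.6]
gripper_width: 1.004
t4.83 tcp [0.5497 0.1687 0.0793] yaw -143.33 tilt [ 2.9e-03  9.0e-04 -1.0e+00] F [0.66 0.6  0.59] M [ 0.116 -0.168 -0.045] w 1.004 j [ 33.2  25.3 -17.4   0.1 -47.2 -86.6]
```

View pics/p1.png

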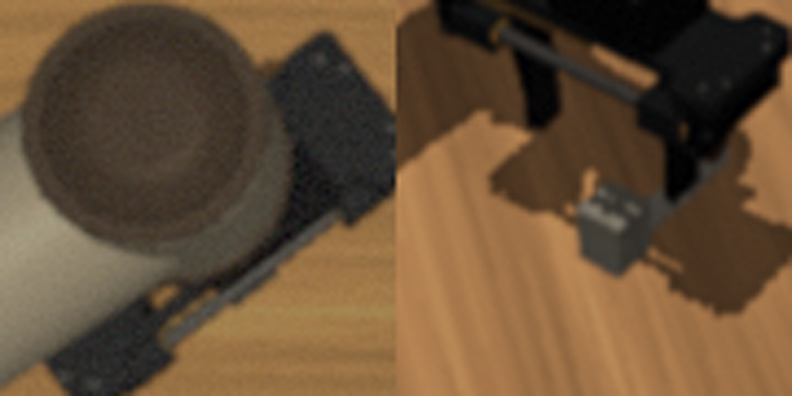

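The open fingers straddle the hub across its ±y faces, with the arm under the far side of the gripper. I descend and close.

```bash
python3 -m crank '[{"linear":[0,0,0.03],"delta_rot":[0,0,0],"gripper":100},{"linear":[0,0,0.025],"delta_rot":[0,0,0],"gripper":100},{"linear":[0,0,0.017],"delta_rot":[0,0,0],"gripper":100},{"linear":[0,0,0],"delta_rot":[0,0,0],"gripper":100},{"linear":[0,0,0],"delta_rot":[0,0,0],"gripper":100}]'
python3 st.py
python3 -m crank '[{"linear":[0,0,0],"delta_rot":[0,0,0],"gripper":20},{"linear":[0,0,0],"delta_rot":[0,0,0],"gripper":0},{"linear":[0,0,0],"delta_rot":[0,0,0],"gripper":0},{"linear":[0,0,0],"delta_rot":[0,0,0],"gripper":0},{"linear":[0,0,0],"delta_rot":[0,0,0],"gripper":0},{"linear":[0,0,0],"delta_rot":[0,0,0],"gripper":0},{"linear":[0,0,0],"delta_rot":[0,0,0],"gripper":0}]'
python3 st.py
```

```text
time_s: 5.55
tcp_pos: [0.5492, 0.1686, 0.0068]
ee_rot: [[-0.803, -0.596, 0.002], [-0.596, 0.803, 0.001], [-0.002, -0.0, -1.0]]
wrist_force: [-0.0, -0.5, -0.2]
gripper_width: 1.002
t5.55 tcp [0.5492 0.1686 0.0068] yaw -143.40 tilt [ 0.0021  0.001  -1.    ] F [-0.02 -0.53 -0.17] M [ 0.04  -0.11  -0.045] w 1.002 j [ 33.2  31.  -20.9   0.  -38.  -86.6]
time_s: 6.42
tcp_pos: [0.5483, 0.1681, 0.0055]
ee_rot: [[-0.803, -0.596, 0.0], [-0.596, 0.803, -0.0], [0.0, -0.0, -1.0]]
wrist_force: [-0.3, 0.4, -0.3]
gripper_width: 0.342
t6.42 tcp [0.5483 0.1681 0.0055] yaw -143.41 tilt [ 0.e+00 -1.e-04 -1.e+00] F [-0.33  0.45 -0.31] M [ 0.064 -0.123 -0.04 ] w 0.342 j [ 33.2  31.  -21.    0.  -38.  -86.6]
```

```bash
python3 -m crank '[{"linear":[0,0,-0.03],"delta_rot":[0,0,0],"gripper":0},{"linear":[0,0,-0.05],"delta_rot":[0,0,0],"gripper":0},{"linear":[0,0,-0.05],"delta_rot":[0,0,0],"gripper":0},{"linear":[0,0,-0.05],"delta_rot":[0,0,0],"gripper":0},{"linear":[0,0,-0.025],"delta_rot":[0,0,0],"gripper":0},{"linear":[0,0,0],"delta_rot":[0,0,0],"gripper":0},{"linear":[0,0,0],"delta_rot":[0,0,0],"gripper":0}]'
python3 st.py
python3 -m crank '[{"linear":[0.03,-0.033,0],"delta_rot":[0,0,0],"gripper":0},{"linear":[0.037,-0.04,0],"delta_rot":[0,0,0],"gripper":0},{"linear":[0.04,-0.044,0],"delta_rot":[0,0,0],"gripper":0},{"linear":[0.04,-0.044,0],"delta_rot":[0,0,0],"gripper":0},{"linear":[0.04,-0.043,0],"delta_rot":[0,0,0],"gripper":0},{"linear":[0.037,-0.04,0],"delta_rot":[0,0,0],"gripper":0},{"linear":[0.03,-0.032,0],"delta_rot":[0,0,0],"gripper":0},{"linear":[0,0,0],"delta_rot":[0,0,-0.178],"gripper":0},{"linear":[0,0,0],"delta_rot":[0,0,-0.178],"gripper":0},{"linear":[0,0,0],"delta_rot":[0,0,0],"gripper":0}]'
python3 st.py; python3 - <<'E'
from h import *
a=capture("side")["img"][210:430,250:470];b=capture("top")["img"][150:370,350:570]
cv2.imwrite("pics/p2.png",cv2.resize(np.hstack([b,a]),(800,400),interpolation=cv2.INTER_CUBIC))
E
```

```text
time_s: 7.3
tcp_pos: [0.547, 0.1676, 0.2084]
ee_rot: [[-0.803, -0.595, -0.004], [-0.595, 0.803, -0.001], [0.004, 0.001, -1.0]]
wrist_force: [-0.1, 0.1, -2.6]
gripper_width: 0.344
t7.30 tcp [0.547  0.1676 0.2084] yaw -143.45 tilt [-0.0038 -0.0012 -1.    ] F [-0.11  0.09 -2.59] M [ 0.051 -0.086 -0.002] w 0.344 j [ 33.2  17.6  -8.2  -0.1 -64.4 -86.6]
time_s: 8.55
tcp_pos: [0.5077, -0.2049, 0.2083]
ee_rot: [[-0.547, -0.837, -0.004], [-0.837, 0.547, 0.001], [0.002, 0.004, -1.0]]
wrist_force: [-0.4, 0.6, -2.0]
gripper_width: 0.339
t8.55 tcp [ 0.5077 -0.2049  0.2083] yaw -123.18 tilt [-4.2e-03  8.0e-04 -1.0e+00] F [-0.43  0.56 -2.  ] M [ 0.035 -0.096 -0.029] w 0.339 j [ -5.   15.3 -11.6  -0.  -63.4 -28.1]
```

View pics/p2.png

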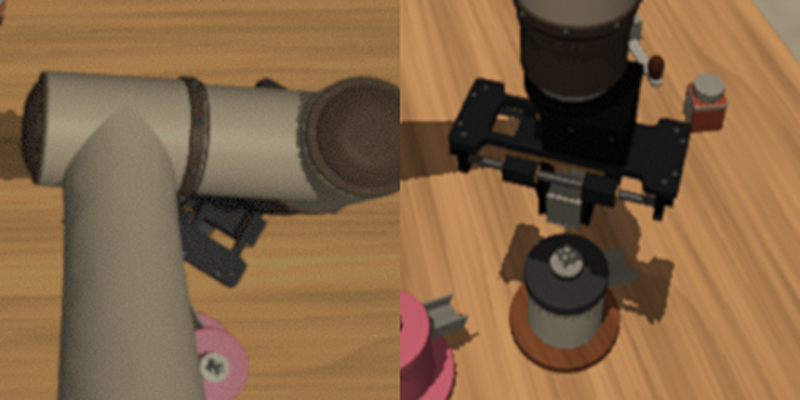

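The crank is held over the mill with its hub at about (565,205) in the side crop. The arm is hidden behind the gripper. I'll check how the hub sits in the jaws.

```bash
python3 - <<'E'
from h import *
c=capture("side");s=r.sense();p=s["tcp_pos"];print(p)
y=np.radians(57);ex=np.array([np.cos(y),np.sin(y),0]);ey=np.array([-ex[1],ex[0],0])
b=p-[0,0,.0055]
S=10;u0,v0=335,295
im=cv2.resize(c["img"][v0:v0+60,u0:u0+60],None,fx=S,fy=S,interpolation=cv2.INTER_CUBIC)
for z in(0,.04):
  for yy in(-.015,.015):
    q=np.array(proj(c,b-.015*ex+yy*ey+[0,0,z]));print(z,yy,q)
    cv2.circle(im,tuple(((q-[u0,v0]+.5)*S).astype(int)),4,(0,0,255),1)
q=np.array(proj(c,[.5087,-.2055,.149]));cv2.circle(im,tuple(((q-[u0,v0]+.5)*S).astype(int)),4,(0,255,0),1)
cv2.imwrite("pics/p3.png",cv2.convertScaleAbs(im,alpha=1.5))
E
```

```text
[ 0.50839581 -0.20466879  0.20950764]
0 -0.015 [349.47742535 335.48160396]
0 0.015 [331.8685656 331.1212972]
0.04 -0.015 [350.3385988  321.19852048]
0.04 0.015 [332.03908712 316.79997696]
```

View pics/p3.png

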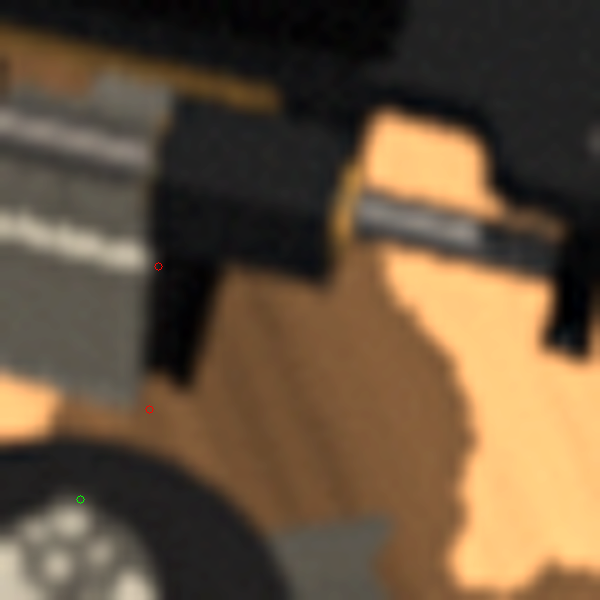

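```bash
python3 -m crank '[{"linear":[0.001,-0.0008,0.025],"delta_rot":[0,0,0],"gripper":0},{"linear":[0,0,0.02],"delta_rot":[0,0,0],"gripper":0},{"linear":[0,0,0],"delta_rot":[0,0,0],"gripper":0},{"linear":[0,0,0],"delta_rot":[0,0,0],"gripper":0}]'
python3 st.py; cat > v.py <<'E'
import sys
from h import *
c=capture("side");p=r.sense()["tcp_pos"]
S=10;u0,v0=315,310
im=cv2.resize(c["img"][v0:v0+60,u0:u0+60],None,fx=S,fy=S,interpolation=cv2.INTER_CUBIC)
cv2.imwrite(sys.argv[1],cv2.convertScaleAbs(im,alpha=1.5))
E
python3 v.py pics/p4.png
```

```text
time_s: 9.2
tcp_pos: [0.5096, -0.2063, 0.1663]
ee_rot: [[-0.545, -0.838, 0.001], [-0.838, 0.545, -0.001], [-0.0, -0.001, -1.0]]
wrist_force: [-0.3, 0.4, -2.2]
gripper_width: 0.34
t9.20 tcp [ 0.5096 -0.2063  0.1663] yaw -123.03 tilt [ 1.2e-03 -6.0e-04 -1.0e+00] F [-0.34  0.36 -2.18] M [ 0.088 -0.076  0.07 ] w 0.340 j [ -5.1  17.5 -15.    0.  -57.4 -27.9]
```

View pics/p4.png

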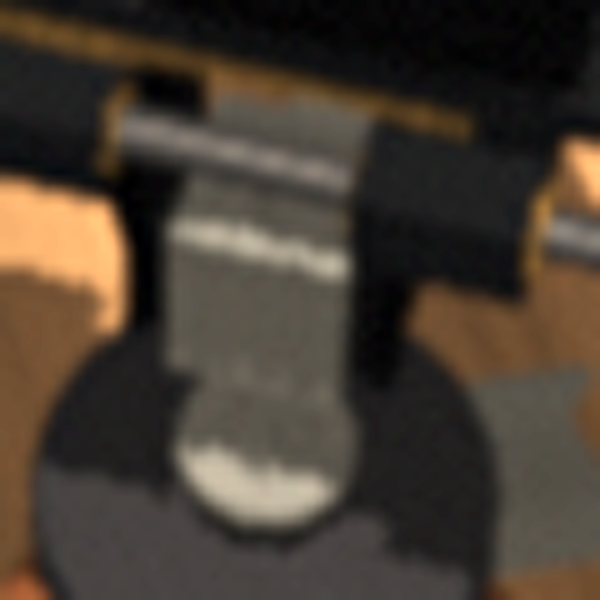

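```bash
python3 - <<'E'
from h import *
c=capture("side");p=r.sense()["tcp_pos"];print(p)
col=onz(c,341.1,353.3,.122)
y=np.radians(56.97);ex=np.array([np.cos(y),np.sin(y),0]);ey=np.array([-ex[1],ex[0],0])
zb=p[2]-.0055
L=onz(c,331.3,346.5,zb);R=onz(c,349.3,348.8,zb)
print("pred",proj(c,p-[0,0,.0055]-.015*ex+.015*ey),proj(c,p-[0,0,.0055]-.015*ex-.015*ey))
print("collar",col,"faceL",L,"R",R,"width",np.linalg.norm(L-R),"yaw",np.degrees(np.arctan2(*(L-R)[1::-1]))-90)
b=(L+R)/2+.015*ex;b2=R+.015*ex+.015*ey;print("bore",b,b2,"shaft-bore",(col-b)[:2],(col-b2)[:2])
E
```

```text
[ 0.50967003 -0.20630069  0.16667232]
pred (np.float64(332.68662270932873), np.float64(345.91878655949625)) (np.float64(349.63695502932256), np.float64(350.24926964045744))
collar [ 0.50651885 -0.20607726  0.122     ] faceL [ 0.48629093 -0.21111762  0.16117232] R [ 0.51443763 -0.22420998  0.16117232] width 0.03104265629268638 yaw 65.05463554383095
bore [ 0.50854045 -0.20508802  0.16117232] [ 0.51003802 -0.20345803  0.16117232] shaft-bore [-0.0020216  -0.00098924] [-0.00351917 -0.00261923]
```

```bash
python3 -m crank '[{"linear":[0,0,0.006],"delta_rot":[0,0,0],"gripper":0},{"linear":[0,0,0.005],"delta_rot":[0,0,0],"gripper":0},{"linear":[0,0,0],"delta_rot":[0,0,0],"gripper":0},{"linear":[0,0,0],"delta_rot":[0,0,0],"gripper":0}]'
python3 -m crank '[{"linear":[0,0,0.002],"delta_rot":[0,0,0],"gripper":0},{"linear":[0,0,0],"delta_rot":[0,0,0],"gripper":0},{"linear":[0,0,0],"delta_rot":[0,0,0],"gripper":0}]'|grep -v ee
python3 -m crank '[{"linear":[0,0,0.002],"delta_rot":[0,0,0],"gripper":0},{"linear":[0,0,0],"delta_rot":[0,0,0],"gripper":0},{"linear":[0,0,0],"delta_rot":[0,0,0],"gripper":0}]'|grep -v ee;  python3 st.py
```

```text
time_s: 9.8
tcp_pos: [0.509, -0.2063, 0.1546]
ee_rot: [[-0.545, -0.838, -0.0], [-0.838, 0.545, -0.0], [0.0, -0.0, -1.0]]
wrist_force: [-0.1, -0.4, -3.0]
gripper_width: 0.341
time_s: 10.18
tcp_pos: [0.5089, -0.2062, 0.1526]
wrist_force: [0.6, -0.1, -2.2]
gripper_width: 0.342
time_s: 10.55
tcp_pos: [0.5089, -0.2062, 0.1505]
wrist_force: [-0.9, -1.1, -2.8]
gripper_width: 0.341
t10.55 tcp [ 0.5089 -0.2062  0.1505] yaw -123.02 tilt [-1.e-04 -1.e-04 -1.e+00] F [-0.94 -1.07 -2.76] M [ 0.08  -0.108  0.039] w 0.341 j [ -5.1  18.4 -16.2   0.  -55.4 -27.9]
```

```bash
python3 -m crank '[{"linear":[0,0,0.002],"delta_rot":[0,0,0],"gripper":0},{"linear":[0,0,0],"delta_rot":[0,0,0],"gripper":0},{"linear":[0,0,0],"delta_rot":[0,0,0],"gripper":0}]'|grep -v ee
for i in 1 2 3 4; do python3 st.py; python3 -c "from h import *;capture('side')"; done
```

```text
time_s: 10.92
tcp_pos: [0.5089, -0.2062, 0.1485]
wrist_force: [-0.3, -0.7, -3.0]
gripper_width: 0.343
t10.93 tcp [ 0.5089 -0.2062  0.1485] yaw -123.02 tilt [-1.e-04 -0.e+00 -1.e+00] F [-0.26 -0.7  -2.99] M [ 0.128 -0.11  -0.021] w 0.343 j [ -5.1  18.5 -16.4   0.  -55.1 -27.9]
t10.97 tcp [ 0.5089 -0.2062  0.1486] yaw -123.02 tilt [ 0.  0. -1.] F [-0.3  -0.3  -2.23] M [ 0.094 -0.1   -0.007] w 0.342 j [ -5.1  18.5 -16.4  -0.  -55.1 -27.9]
t11.03 tcp [ 0.5089 -0.2062  0.1486] yaw -123.02 tilt [ 0. -0. -1.] F [ 0.15  0.68 -2.36] M [ 0.09  -0.078  0.04 ] w 0.341 j [ -5.1  18.5 -16.4   0.  -55.1 -27.9]
t11.07 tcp [ 0.509  -0.2062  0.1486] yaw -123.02 tilt [ 1.e-04 -1.e-04 -1.e+00] F [ 0.37 -0.22 -2.27] M [ 0.117 -0.053 -0.001] w 0.343 j [ -5.1  18.5 -16.4   0.  -55.1 -27.9]
```

Noise is about 0.5 N and there is no contact load, although the underside is about 6 mm below the pilot's tip. So the pilot is in the bore. I continue down to the rib tops (underside 0.138, TCP 0.1435).

```bash
python3 -m crank '[{"linear":[0,0,0.002],"delta_rot":[0,0,0],"gripper":0},{"linear":[0,0,0.001],"delta_rot":[0,0,0],"gripper":0},{"linear":[0,0,0],"delta_rot":[0,0,0],"gripper":0}]'|grep -v ee
python3 -m crank '[{"linear":[0,0,0.002],"delta_rot":[0,0,0],"gripper":0},{"linear":[0,0,0],"delta_rot":[0,0,0],"gripper":0},{"linear":[0,0,0],"delta_rot":[0,0,0],"gripper":0}]'|grep -v ee
python3 -m crank '[{"linear":[0,0,0.002],"delta_rot":[0,0,0],"gripper":0},{"linear":[0,0,0],"delta_rot":[0,0,0],"gripper":0},{"linear":[0,0,0],"delta_rot":[0,0,0],"gripper":0}]'|grep -v ee
python3 v.py pics/p5.png
```

```text
time_s: 11.5
tcp_pos: [0.5088, -0.2062, 0.1454]
wrist_force: [0.1, 0.1, -3.0]
gripper_width: 0.341
time_s: 11.88
tcp_pos: [0.5089, -0.2062, 0.1435]
wrist_force: [-0.7, 0.3, -1.6]
gripper_width: 0.342
time_s: 12.25
tcp_pos: [0.5089, -0.2062, 0.1415]
wrist_force: [-0.1, -1.1, -2.8]
gripper_width: 0.343
```

View pics/p5.png

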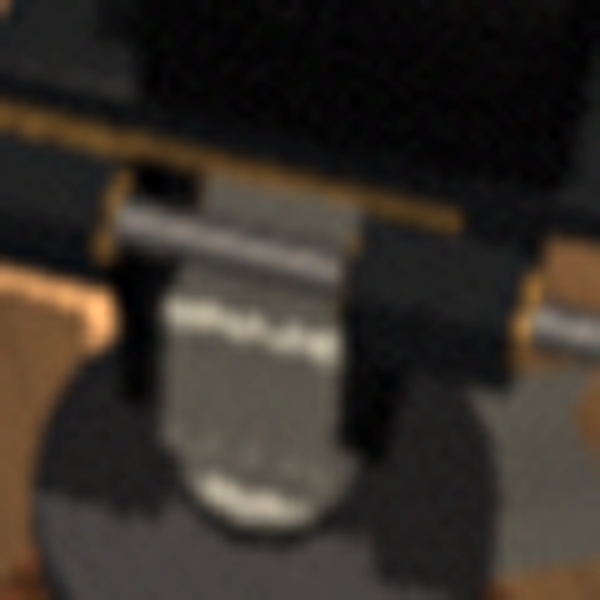

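The hub sits just above the collar and lined up with it, still with no load, which suggests the ribs may already be entering. I continue.

```bash
for i in 1; do python3 -m crank '[{"linear":[0,0,0.002],"delta_rot":[0,0,0],"gripper":0},{"linear":[0,0,0],"delta_rot":[0,0,0],"gripper":0},{"linear":[0,0,0],"delta_rot":[0,0,0],"gripper":0}]'|grep -v ee
done; python3 st.py
python3 -m crank '[{"linear":[0,0,0.002],"delta_rot":[0,0,0],"gripper":0},{"linear":[0,0,0],"delta_rot":[0,0,0],"gripper":0},{"linear":[0,0,0],"delta_rot":[0,0,0],"gripper":0}]'|grep -v ee
python3 st.py
```

```text
time_s: 12.68
tcp_pos: [0.5089, -0.2062, 0.1395]
wrist_force: [-0.6, 0.3, -1.6]
gripper_width: 0.342
t12.68 tcp [ 0.5089 -0.2062  0.1395] yaw -123.02 tilt [-1.e-04 -0.e+00 -1.e+00] F [-0.62  0.35 -1.63] M [ 0.059 -0.123 -0.014] w 0.342 j [ -5.1  19.1 -17.    0.  -53.9 -27.9]
time_s: 13.05
tcp_pos: [0.5089, -0.2062, 0.1375]
wrist_force: [-0.5, -0.3, -2.4]
gripper_width: 0.339
t13.05 tcp [ 0.5089 -0.2062  0.1375] yaw -123.02 tilt [-0. -0. -1.] F [-0.47 -0.32 -2.42] M [ 0.087 -0.092 -0.014] w 0.339 j [ -5.1  19.2 -17.2   0.  -53.6 -27.9]
```

```bash
python3 -m crank '[{"linear":[0,0,0.002],"delta_rot":[0,0,0],"gripper":0},{"linear":[0,0,0.002],"delta_rot":[0,0,0],"gripper":0},{"linear":[0,0,0],"delta_rot":[0,0,0],"gripper":0},{"linear":[0,0,0],"delta_rot":[0,0,0],"gripper":0}]'|grep -v ee
python3 -m crank '[{"linear":[0,0,0.002],"delta_rot":[0,0,0],"gripper":0},{"linear":[0,0,0.002],"delta_rot":[0,0,0],"gripper":0},{"linear":[0,0,0],"delta_rot":[0,0,0],"gripper":0},{"linear":[0,0,0],"delta_rot":[0,0,0],"gripper":0}]'|grep -v ee
python3 st.py
```

```text
time_s: 13.55
tcp_pos: [0.509, -0.2062, 0.1336]
wrist_force: [-0.0, -0.3, -2.1]
gripper_width: 0.338
time_s: 14.05
tcp_pos: [0.5089, -0.2062, 0.1295]
wrist_force: [0.3, 0.6, -2.2]
gripper_width: 0.343
t14.05 tcp [ 0.5089 -0.2062  0.1295] yaw -123.03 tilt [-1.e-04 -0.e+00 -1.e+00] F [ 0.29  0.59 -2.22] M [ 0.112 -0.058  0.007] w 0.343 j [ -5.1  19.7 -17.7   0.  -52.6 -27.9]
```

```bash
python3 -m crank '[{"linear":[0,0,0.001],"delta_rot":[0,0,0],"gripper":0},{"linear":[0,0,0],"delta_rot":[0,0,0],"gripper":0},{"linear":[0,0,0],"delta_rot":[0,0,0],"gripper":0}]'|grep -v ee
python3 -m crank '[{"linear":[0,0,0.001],"delta_rot":[0,0,0],"gripper":0},{"linear":[0,0,0],"delta_rot":[0,0,0],"gripper":0},{"linear":[0,0,0],"delta_rot":[0,0,0],"gripper":0}]'|grep -v ee
python3 -m crank '[{"linear":[0,0,0.0005],"delta_rot":[0,0,0],"gripper":0},{"linear":[0,0,0],"delta_rot":[0,0,0],"gripper":0},{"linear":[0,0,0],"delta_rot":[0,0,0],"gripper":0}]'|grep -v ee
python3 v.py pics/p6.png; python3 st.py
```

```text
time_s: 14.42
tcp_pos: [0.5089, -0.2062, 0.1286]
wrist_force: [0.0, 1.0, -2.2]
gripper_width: 0.342
time_s: 14.8
tcp_pos: [0.5089, -0.2062, 0.1275]
wrist_force: [0.3, -0.6, -1.5]
gripper_width: 0.342
time_s: 15.18
tcp_pos: [0.5089, -0.2062, 0.1274]
wrist_force: [-1.1, 1.0, 1.6]
gripper_width: 0.339
t15.22 tcp [ 0.5089 -0.2062  0.1273] yaw -123.02 tilt [ 2.e-04 -1.e-04 -1.e+00] F [-0.44  0.49  1.23] M [ 0.45   0.299 -0.009] w 0.347 j [ -5.1  19.8 -17.9   0.  -52.2 -27.9]
```

View pics/p6.png

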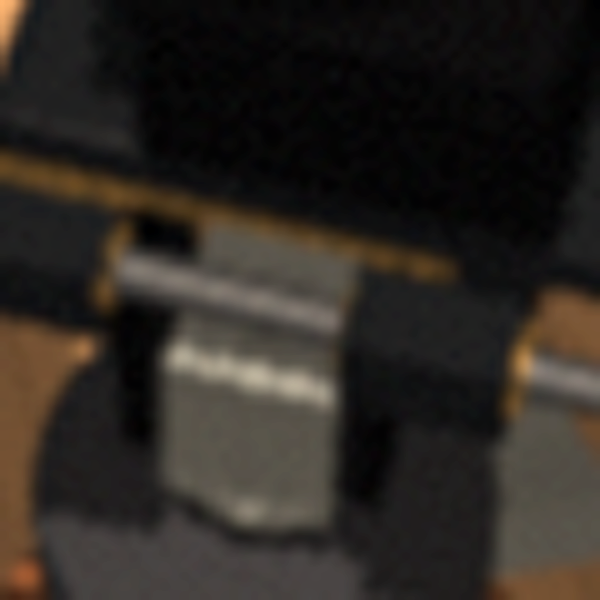

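Contact came exactly at the expected height (about 4 N against the collar), and the picture shows the hub down on the collar. I ease off 0.5 mm, then turn toward the spout in small steps, watching the force.

```bash
python3 -m crank '[{"linear":[0,0,-0.0005],"delta_rot":[0,0,0],"gripper":0},{"linear":[0,0,0],"delta_rot":[0,0,0.05],"gripper":0},{"linear":[0,0,0],"delta_rot":[0,0,0.05],"gripper":0},{"linear":[0,0,0],"delta_rot":[0,0,0.05],"gripper":0},{"linear":[0,0,0],"delta_rot":[0,0,0.05],"gripper":0},{"linear":[0,0,0],"delta_rot":[0,0,0],"gripper":0}]' >/dev/null;python3 st.py
python3 -m crank '[{"linear":[0,0,0],"delta_rot":[0,0,0.05],"gripper":0},{"linear":[0,0,0],"delta_rot":[0,0,0.05],"gripper":0},{"linear":[0,0,0],"delta_rot":[0,0,0.05],"gripper":0},{"linear":[0,0,0],"delta_rot":[0,0,0.05],"gripper":0},{"linear":[0,0,0],"delta_rot":[0,0,0],"gripper":0}]'>/dev/null;python3 st.py
```

```text
t15.97 tcp [ 0.5091 -0.2063  0.1275] yaw -134.46 tilt [ 3.e-04 -2.e-04 -1.e+00] F [-0.63  0.71  0.15] M [ 0.016  0.036 -0.052] w 0.340 j [ -5.1  19.8 -17.9   0.  -52.3 -39.3]
t16.60 tcp [ 0.5088 -0.2061  0.1275] yaw -145.87 tilt [-3.e-04  2.e-04 -1.e+00] F [-1.69  0.39  0.64] M [ 0.34   0.229 -0.005] w 0.341 j [ -5.1  19.8 -17.9  -0.  -52.3 -50.7]
```

Forces stay below 2 N. I continue the remaining ~25° to tool yaw −170.5.

```bash
python3 -m crank '[{"linear":[0,0,0],"delta_rot":[0,0,0.05],"gripper":0},{"linear":[0,0,0],"delta_rot":[0,0,0.05],"gripper":0},{"linear":[0,0,0],"delta_rot":[0,0,0.05],"gripper":0},{"linear":[0,0,0],"delta_rot":[0,0,0.05],"gripper":0},{"linear":[0,0,0],"delta_rot":[0,0,0],"gripper":0}]'>/dev/null;python3 st.py
python3 -m crank '[{"linear":[0,0,0],"delta_rot":[0,0,0.05],"gripper":0},{"linear":[0,0,0],"delta_rot":[0,0,0.05],"gripper":0},{"linear":[0,0,0],"delta_rot":[0,0,0.05],"gripper":0},{"linear":[0,0,0],"delta_rot":[0,0,0.08],"gripper":0},{"linear":[0,0,0],"delta_rot":[0,0,0],"gripper":0},{"linear":[0,0,0],"delta_rot":[0,0,0],"gripper":0}]'>/dev/null;python3 st.py
```

```text
t17.23 tcp [ 0.5087 -0.206   0.1275] yaw -157.31 tilt [-5.e-04  4.e-04 -1.e+00] F [-1.9   2.78  1.35] M [0.67  0.344 0.013] w 0.344 j [ -5.1  19.8 -17.9  -0.  -52.3 -62.2]
t17.98 tcp [ 0.5086 -0.2058  0.1275] yaw -170.48 tilt [-6.e-04  7.e-04 -1.e+00] F [-2.47  4.94  3.21] M [1.518 0.473 0.025] w 0.344 j [ -5.1  19.8 -17.9  -0.  -52.3 -75.3]
```

```bash
python3 -m crank '[{"linear":[0.0003,0.0008,-0.0002],"delta_rot":[0,0,0],"gripper":0},{"linear":[0,0,0],"delta_rot":[0,0,0],"gripper":0},{"linear":[0,0,0],"delta_rot":[0,0,0],"gripper":0}]'>/dev/null;python3 st.py
python3 v.py pics/p7.png;python3 - <<'E'
from h import *
a=capture("side")["img"][260:430,270:440]
cv2.imwrite("pics/p7b.png",cv2.resize(a,(600,600),interpolation=cv2.INTER_CUBIC))
E
```

```text
t18.35 tcp [ 0.5086 -0.2056  0.1275] yaw -170.57 tilt [ 1.e-04 -1.e-04 -1.e+00] F [ 0.46  1.89 -1.4 ] M [ 0.382 -0.031  0.019] w 0.344 j [ -5.1  19.8 -18.    0.  -52.2 -75.5]
```

View pics/p7b.png

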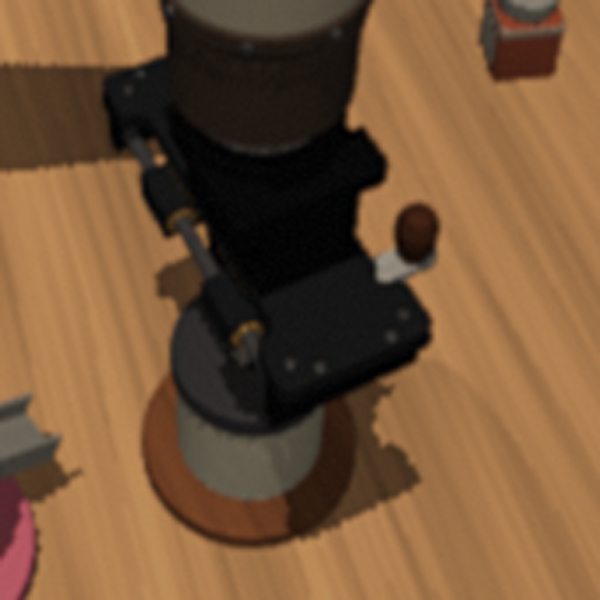

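The knob sticks out over the spout at about (417,232) in the crop, and side forces are now below 2 N. I open the gripper and retreat upward.

```bash
python3 -m crank '[{"linear":[0,0,0],"delta_rot":[0,0,0],"gripper":80},{"linear":[0,0,0],"delta_rot":[0,0,0],"gripper":80},{"linear":[0,0,0],"delta_rot":[0,0,0],"gripper":80},{"linear":[0,0,0],"delta_rot":[0,0,0],"gripper":80},{"linear":[0,0,0],"delta_rot":[0,0,0],"gripper":80}]'>/dev/null;python3 st.py
python3 -m crank '[{"linear":[0,0,-0.02],"delta_rot":[0,0,0],"gripper":80},{"linear":[0,0,-0.04],"delta_rot":[0,0,0],"gripper":80},{"linear":[0,0,-0.05],"delta_rot":[0,0,0],"gripper":80},{"linear":[0.05,0,-0.03],"delta_rot":[0,0,0],"gripper":80},{"linear":[0.05,0.03,0],"delta_rot":[0,0,0],"gripper":80},{"linear":[0.05,0.03,0],"delta_rot":[0,0,0],"gripper":80},{"linear":[0,0.06,0],"delta_rot":[0,0,0],"gripper":80},{"linear":[0,0.06,0],"delta_rot":[0,0,0],"gripper":80},{"linear":[0,0.06,0],"delta_rot":[0,0,0],"gripper":80},{"linear":[0,0.06,0],"delta_rot":[0,0,0],"gripper":80}]'>/dev/null;python3 st.py
python3 - <<'E'
from h import *
cv2.imwrite("pics/t8.png",capture("top")["img"])
a=capture("side")["img"][290:430,290:430];b=capture("top")["img"][190:330,380:520]
cv2.imwrite("pics/p8.png",cv2.resize(np.hstack([b,a]),(800,400),interpolation=cv2.INTER_CUBIC))
E
```

```text
t19.07 tcp [ 0.5085 -0.2055  0.1278] yaw -170.58 tilt [ 2.e-04 -1.e-04 -1.e+00] F [-0.   -0.2   0.07] M [ 0.046 -0.165  0.047] w 0.776 j [ -5.1  19.8 -18.    0.  -52.3 -75.5]
t20.32 tcp [0.3106 0.0675 0.2683] yaw -170.59 tilt [ 0.002   0.0016 -1.    ] F [2.12 0.21 0.54] M [ 0.087 -0.319 -0.067] w 0.801 j [  42.4  -12.8  -31.7    0.   -70.9 -123. ]
```

View pics/p8.png

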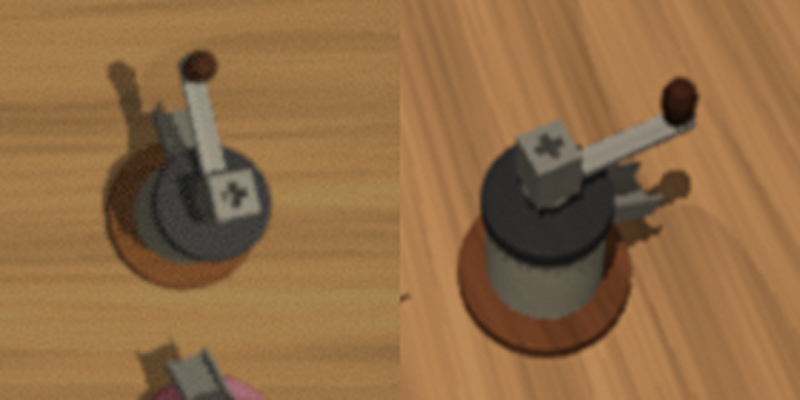

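View pics/t8.png

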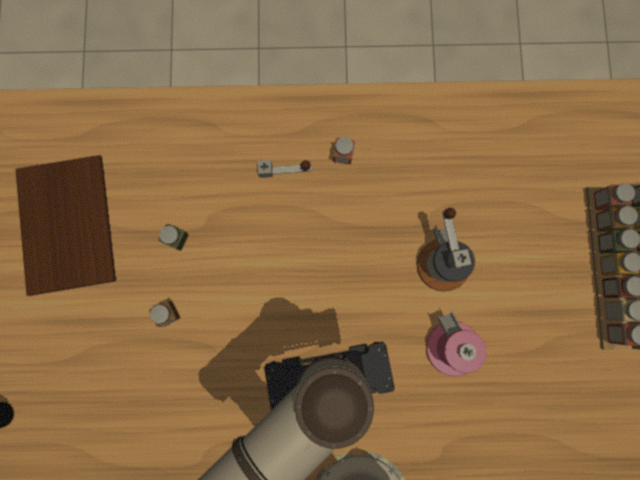

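The crank stands on the mill with its arm over the spout. In the top view the hub is at (461,258) and the knob at (449,213), and the jars are unmoved. Now a numeric check of direction and height.

```bash
python3 - <<'E'
from h import *
t,s=capture("top"),capture("side")
k=140/400
bt=(380+235*k-.5,190+195*k-.5);bs=(290+150*k-.5,290+147*k-.5)
B,e=tri(t,bt,s,bs);print("bore",B,e)
K=[]
for c,u,v in((t,450,213),(s,527-0,325)):
    if c is s:u,v=290+int(280*k),290+int(100*k)
    m=c["img"].max(2)<85;q=np.zeros_like(m);q[v-9:v+10,u-9:u+10]=1;ys,xs=np.nonzero(m&q);K.append((xs.mean(),ys.mean()));print(len(xs),K[-1])
kt=onz(t,*K[0],.167);b=onz(t,*bt,.162);d=kt-b;print("top bore",b,"knob",kt,np.hypot(*d[:2]),np.degrees(np.arctan2(d[1],d[0])))
ks=onz(s,*K[1],.148);b=onz(s,*bs,.162);d=ks-b;print("side bore",b,"knob",ks,np.hypot(*d[:2]),np.degrees(np.arctan2(d[1],d[0])))
E
python3 st.py
```

```text
bore [ 0.50926822 -0.20523868  0.1600202 ] 0.0032439181140642456
107 (np.float64(448.61682242990656), np.float64(213.19626168224298))
172 (np.float64(387.33720930232556), np.float64(325.9418604651163))
top bore [ 0.51068837 -0.20497747  0.162     ] knob [ 0.60000302 -0.18270133  0.167     ] 0.09205071099357218 14.004528631355079
side bore [ 0.50718553 -0.20634318  0.162     ] knob [ 0.59902088 -0.19127551  0.148     ] 0.09306322988690165 9.317648801705426
t20.57 tcp [0.3112 0.066  0.2678] yaw -170.50 tilt [-0.e+00 -1.e-04 -1.e+00] F [ 0.46  0.2  -0.65] M [ 0.049 -0.138  0.007] w 0.801 j [  42.1  -12.6  -31.7    0.   -71.  -122.6]
```

```bash
python3 -c "
from station import workorder
print(workorder.finish_job())"
```

```text
the job is handed in; nothing more can be done
None
```

I fitted the crank on the steel mill, turned it so its arm points over the spout, let go, and handed the job in at about 20.6 s. No verdict was reported.

- **Fit:** the pilot and ribs went into the bore on the first approach, at a crank yaw of about 57°. Nothing resisted until the hub met the collar at the expected height, with about 4 N of contact. While turning it to the spout, the sideways force at the wrist reached about 5.5 N and the axial load about 5.7 N. I eased that off before opening the gripper.
- **Last checks:**
  - **Position:** the bore's mouth triangulates to (0.509, −0.205, 0.160) m, against 0.162 m expected when fully home. That is within the 2 mm calibration, but the two camera rays missed each other by 3.2 mm.
  - **Direction:** the spout lies at about 9.5°. The arm reads 9.3° in the side view and 14.0° in the top view, while the gripper let go at 9.4°. The two views disagree by nearly 5°, but both are inside the 15° allowance.
  - **Surroundings:** the jars look unmoved in the last top view, and the gripper is clear of everything.

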